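# Stir the deburring media with the rake

## Task

Draw the steel stirring rake out of its holder by the neck, stand it on the rubber mat on its paddle edge and tail, let go, and take it again by the far end of its handle. With the paddle down near the pot's floor and your hand kept outside the rim, stir the ceramic beads anticlockwise (seen from above) for two full wide rounds or a little more, the paddle's middle going about half-way out to the wall, so that beads all round are shifted and none spills. Then stand the rake on the mat again as before and let go, leaving the pliers, brush and offcut alone.

Things in the scene. Friction and masses are not known exactly. Their poses are not given: they have to be found in the camera images.
- neck (a point): Neck of the loose bare-steel rake (250 g): a straight bar handle 210 mm long, 16 mm wide and high, with a flat paddle square to it at the front like a small hoe. On the handle's centre line, 34 mm behind the paddle. Axes (same for all rake points): x along the handle from tail to paddle, z up when the paddle hangs down. At the start the front 70 mm stick out of the holder, the rest is inside
- grip (a point): Centre of the rake's handle 131 mm behind the neck point and 45 mm before the tail: where to hold it for stirring; at the start inside the holder. The centre of mass is about 55 mm behind the neck. Standing on a flat surface the rake rests on its paddle edge and tail, the handle sloping down to the tail by 20 degrees (0.35 rad)
- tail (a point): Centre of the end face of the rake's handle, 210 mm behind the paddle (165 mm from the paddle to the grip point)
- paddle (a point): Middle of the lower edge of the rake's paddle, 85 mm below the handle's centre line at its front end (77 mm below the handle's underside). The paddle is a plate 56 mm wide (y), 4 mm thick (x) and 42 mm high, on a 14 mm wide stem
- holder_mouth (a point): Centre of the open mouth of the fixed holder: a level rectangular steel tube 150 mm long on a stand, inside 36 mm wide and 30 mm high, 4 mm walls, its top 126 mm above the bench; its x axis points out of the mouth, the way the rake is drawn out
- mat: Flat black rubber bench mat, 320 mm long (x) by 160 mm wide (y), 4 mm thick, fixed; origin at the centre of its underside, on the bench
- pot: Round dark steel pot fixed to the bench, rim 180 mm across outside and 70 mm high, walls 4 mm, inner floor 5 mm above the bench, the inside 168 mm across at the floor; two small wire lugs at +x and -x of its own axes reach 116 mm from its centre at 61 mm height. Origin at the centre of its underside, on the bench
- pliers: Bystander: black-handled pliers 165 mm long lying on the bench; origin at their middle, at bench height, x along them
- brush: Bystander: flat wooden-handled brush 180 mm long lying on the bench; origin on its underside at mid-length, x along it
- offcut: Bystander: dark angle-iron offcut 120 mm long (x), 50 mm wide and high, on the bench; origin under its middle
- bead0_c (a point): Centre of ceramic bead 0 of 8: a chunky white plug 26 mm across and 22 mm high standing on the pot's floor; the eight lie in a loose ring about 50 mm from the pot's centre, leaving the middle free
- bead1_c (a point): Centre of ceramic bead 1 of 8: a chunky white plug 26 mm across and 22 mm high standing on the pot's floor
- bead2_c (a point): Centre of ceramic bead 2 of 8: a chunky white plug 26 mm across and 22 mm high standing on the pot's floor
- bead3_c (a point): Centre of ceramic bead 3 of 8: a chunky white plug 26 mm across and 22 mm high standing on the pot's floor
- bead4_c (a point): Centre of ceramic bead 4 of 8: a chunky white plug 26 mm across and 22 mm high standing on the pot's floor
- bead5_c (a point): Centre of ceramic bead 5 of 8: a chunky white plug 26 mm across and 22 mm high standing on the pot's floor
- bead6_c (a point): Centre of ceramic bead 6 of 8: a chunky white plug 26 mm across and 22 mm high standing on the pot's floor
- bead7_c (a point): Centre of ceramic bead 7 of 8: a chunky white plug 26 mm across and 22 mm high standing on the pot's floor

How it is judged:
On the way, in this order (a step that is already met when the one before it is completed fails the run):
1. the rake has been stood on the mat, paddle edge and tail both on it, and let go (contact force between the fingers and rake below 0.1 N and linear speed of rake below 0.02 m/s and x of paddle in the frame of mat between -0.16 and 0.16 m and y of paddle in the frame of mat between -0.08 and 0.08 m and x of tail in the frame of mat between -0.16 and 0.16 m and y of tail in the frame of mat between -0.08 and 0.08 m and height (world z) of paddle below 0.012 m and height (world z) of tail below 0.028 m and angle between paddle's own z axis and vertical below 0.5 rad), for 0.2 s.
2. paddle low among the beads on the pot's +x side (stirring anticlockwise) (height (world z) of paddle below 0.028 m and x of paddle in the frame of pot between 0.022 and 0.085 m and y of paddle in the frame of pot between -0.02 and 0.02 m).
3. paddle low among the beads on the pot's +y side (stirring anticlockwise) (height (world z) of paddle below 0.028 m and y of paddle in the frame of pot between 0.022 and 0.085 m and x of paddle in the frame of pot between -0.02 and 0.02 m).
4. paddle low among the beads on the pot's -x side (stirring anticlockwise) (height (world z) of paddle below 0.028 m and x of paddle in the frame of pot between -0.085 and -0.022 m and y of paddle in the frame of pot between -0.02 and 0.02 m).
5. paddle low among the beads on the pot's -y side (stirring anticlockwise) (height (world z) of paddle below 0.028 m and y of paddle in the frame of pot between -0.085 and -0.022 m and x of paddle in the frame of pot between -0.02 and 0.02 m).
6. paddle low among the beads on the pot's +x side (stirring anticlockwise) (all of step 2).
At the end, for the whole second after the job is handed in: The rake is at rest and released, the middle of its paddle edge and its tail both on the mat (edge below 12 mm, tail centre below 28 mm, right way up, within 0.5 rad); all eight beads are in the pot, and of each neighbouring pair (0-1, 2-3, 4-5, 6-7) at least one has been shifted by more than 12 mm (all of step 1 and horizontal distance between each of bead0_c, bead1_c, bead2_c, bead3_c, bead4_c, bead5_c, bead6_c, bead7_c and pot below 0.085 m and height (world z) of each of bead0_c, bead1_c, bead2_c, bead3_c, bead4_c, bead5_c, bead6_c, bead7_c below 0.06 m and distance of any of bead0_c, bead1_c from where it was at the start of the episode above 0.012 m and distance of any of bead2_c, bead3_c from where it was at the start of the episode above 0.012 m and distance of any of bead4_c, bead5_c from where it was at the start of the episode above 0.012 m and distance of any of bead6_c, bead7_c from where it was at the start of the episode above 0.012 m); the robot touches nothing.
It fails at once if the hand (grasp point) came in over the pot, less than 90 mm from its axis and below 200 mm (horizontal distance between the grasp point and pot below 0.09 m and height (world z) of the grasp point below 0.2 m).
It fails at once if a bead left the pot (horizontal distance between any of bead0_c, bead1_c, bead2_c, bead3_c, bead4_c, bead5_c, bead6_c, bead7_c and pot above 0.095 m).
It fails at once if the pliers, the brush or the offcut was disturbed (moved over 20 mm) (distance of any of pliers, brush, offcut from where it was at the start of the episode above 0.02 m).
It also fails if it takes over 70 s, if anything falls off the work surface, if the arm or the gripper's body presses on something with over 40 N, if the wrist force passes 120 N, or if a joint passes its speed limit or range.

## Robot

A 6-joint arm with a two-finger parallel gripper is mounted at the origin on the work surface. World frame = base frame: x ahead of the robot, y to its left, z up, the work surface at z = 0. Lengths are in m, angles in rad, forces in N, time in s.
With the tool pointing down it reaches from about 0.275 to 0.975 m from the base axis. Payload 8.4 kg.
Tool frame: the origin (TCP) lies midway between the tips of the shut fingers; the grasp point (between the pads) lies 19 mm behind it; z points along the fingers, x is the direction in which the jaws open and shut, and the axes are right-handed (so a half turn about z gives the same grasp; the last joint's range is limited). The gripper opens to 92 mm and grips with 3 to 60 N. Pads are 20 mm wide; open, the fingers measure 128 mm over their backs; the gripper's body (75 mm by 189 mm) begins 69 mm behind the grasp point.
Start: joints at [-1.27, 0.353, 1.633, -0, 1.155, -0.002], TCP at [0.186, -0.597, 0.215] pointing down, gripper open.
Joint ranges: [-2.63, 2.63], [-0.92, 2.1], [0.06, 2.66], [-1.3, 4.44], [0, 2.69], [-3.02, 3.02]. Speed limits (rad/s): [2.22, 2.22, 2.79, 3.14, 3.14, 3.14].

## Interface

Orientations are given as a 3x3 rotation matrix whose columns are the frame's x, y, z axes.
In Python, from bench import observe, viewer, hand_in gives the robot as it stands.
- The arm moves only by the tool step_arm, never from a script. Its argument "deltas" is a list of rows, each a list of 6 numbers: the shift along the tool's x, y, z in cm, then the turn, a rotation vector about the tool's x, y, z in degrees. In form: [[dx, dy, dz, ax, ay, az], ...]. A call has 1 to 8 rows; each row is the pose to reach, as a shift and turn from the pose commanded when the call began, along the tool's axes at that moment; what a row does not reach only later rows make up. A row lasts 1/10 s, in which the tool goes at most 50 mm and 8.59 degrees, less where a joint would pass 70% of its speed; a pose out of reach is approached as far as the arm can. A call with a gripper value outside its range is refused whole. "claw" is the finger opening in cm, from 0 to 9.19, set as the call begins (left out, the last holds). The fingers move at their own pace and stop on an object; "squeeze" is the grip in N (left out, the last holds). Time passes only in rows, so rows that repeat a pose let the fingers close. It gives the time, the measured TCP pose, the force and the opening at its end, in the units of the state.
- observe(): the state, without advancing time (a new reading comes with each control period).
- viewer.capture(name): name is "scene" or "top" or "wrist"; returns a dict with "color" (420x560x3 uint8, blue, green, red), "fx", "fy", "cx", "cy" (pixels), "view" (4x4, takes a point from world to camera coordinates); the wrist camera has in their place "tool_from_camera" (4x4, takes a point from camera to tool coordinates, whose origin is the TCP and whose axes are the tool frame's). Camera axes: x right, y down, z forward; pixel columns grow to the right and rows downward; lengths in m; the calibration is good to about 2 mm. A picture is of the moment at which its call begins: read the wrist's pose just before it. There is no depth.
- hand_in(): hands the job in, once; it reports no verdict.
The state is a dict: "t": time; "joint_positions": joint angles; "joint_velocities": joint speeds; "joint_torque": joint torques, N m; "tool_pos": TCP position; "eef_rot": TCP orientation; "ft_force": force on the tool from outside, world axes, zero at the start; "ft_torque": the same for the moment, N m; "finger_gap": opening from 0.0 (shut) to 1.0 (fully open).
Only numpy, scipy, OpenCV 4.12 (cv2) and the standard library are available. Lean on these libraries where they do the work, as an engineer would, in place of code of your own. Each camera call takes 0.05 s, during which the arm holds its last target. There are 200 camera calls.

## Working session

There is one attempt and no reset: what is moved stays moved. The work goes in short steps, Python scripts to look and compute and a tool call to move; the robot and the scene stay as the last step left them, time stands still between calls to the robot, and variables do not carry over. Pictures are saved under pics/ and viewed, about 8 in all and at most 12, crops included, and the job is handed in when it is done.

Besides the shell and the picture viewer there is one more tool, called after "Emit:" in YAML: its name, and indented under it one key for each argument. step_arm: Moves the arm, as the interface text tells. Its arguments: {"type":"object","properties":{"deltas":{"type":"array","items":{"type":"array","items":{"type":"number"}}},"claw":{"type":"number"},"squeeze":{"type":"number"}},"required":["deltas"]}

```bash
mkdir -p pics; ls; cat > h.py <<'E'
import numpy as np,cv2
from bench import observe,viewer,hand_in
def cap(n,f):
    s=observe(); c=viewer.capture(n); cv2.imwrite('pics/'+f,c['color'])
    if n=='wrist':
        T=np.eye(4);T[:3,:3]=s['eef_rot'];T[:3,3]=s['tool_pos']
        c['view']=np.linalg.inv(T@np.array(c['tool_from_camera']))
    np.save('pics/'+f+'.npy',{k:c[k] for k in('fx','fy','cx','cy','view')},allow_pickle=True)
    return c
def cal(f): return np.load('pics/'+f+'.npy',allow_pickle=True).item()
def ray(c,u,v):
    W=np.linalg.inv(np.array(c['view'])); d=W[:3,:3]@np.array([(u-c['cx'])/c['fx'],(v-c['cy'])/c['fy'],1]); return W[:3,3],d/np.linalg.norm(d)
def onz(c,u,v,z):
    o,d=ray(c,u,v); return o+d*(z-o[2])/d[2]
def two(c1,p1,c2,p2):
    o1,d1=ray(c1,*p1);o2,d2=ray(c2,*p2)
    s=np.linalg.lstsq(np.c_[d1,-d2],o2-o1,rcond=None)[0]
    a=o1+s[0]*d1;b=o2+s[1]*d2; return (a+b)/2,np.linalg.norm(a-b)
def proj(c,P):
    q=np.array(c['view'])@np.r_[P,1]; return c['fx']*q[0]/q[2]+c['cx'],c['fy']*q[1]/q[2]+c['cy']
E
python3 - <<'E'
from h import *
a=cap('top','top0.png');b=cap('scene','scene0.png')
for c in(a,b):print(np.linalg.inv(np.array(c['view'])).round(3),c['fx'],c['cx'],c['cy'])
s=observe();print({k:np.round(v,3) for k,v in s.items()})
E
```

```text
pics
[[-0.018 -0.997  0.07   0.487]
 [-1.     0.019  0.018 -0.103]
 [-0.019 -0.07  -0.997  1.032]
 [ 0.     0.     0.     1.   ]] 405.81007078812655 274.0073215837377 207.85851146858323
[[-0.623  0.669 -0.406  0.959]
 [ 0.782  0.526 -0.334  0.257]
 [-0.01  -0.526 -0.851  0.925]
 [ 0.     0.     0.     1.   ]] 413.00796970012624 287.8513963081068 208.8165455579958
{'t': np.float64(0.1), 'joint_positions': array([-1.27 ,  0.354,  1.634,  0.   ,  1.155, -0.002]), 'joint_velocities': array([ 0.   , -0.002, -0.002,  0.   , -0.001,  0.001]), 'joint_torque': array([ 0.0000e+00, -5.9490e+01, -3.3493e+01,  7.0000e-02,  1.8000e-02,
       -0.0000e+00]), 'tool_pos': array([ 0.186, -0.596,  0.214]), 'eef_rot': array([[ 0.298, -0.954, -0.   ],
       [-0.954, -0.298,  0.001],
       [-0.001, -0.   , -1.   ]]), 'ft_force': array([-0.19 ,  0.367,  0.172]), 'ft_torque': array([-0.009, -0.026, -0.009]), 'finger_gap': np.float64(1.0)}
```

View pics/top0.png

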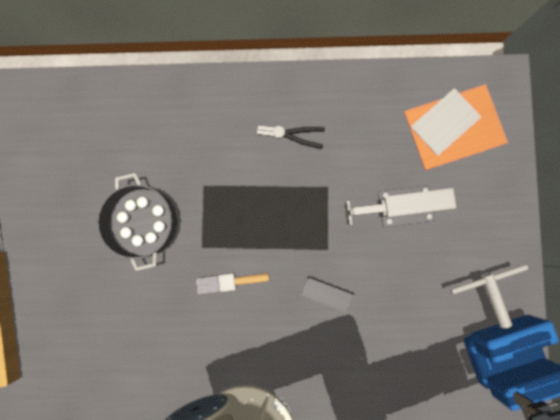

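View pics/scene0.png

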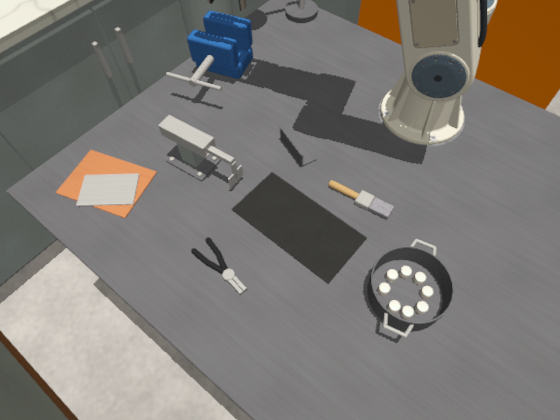

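The top view shows the pot at (140,222) with lugs at (129,181) and (145,263). The mat is at cols 203–328, rows 186–249. The rake sticks out to the left of the holder at (350–384, 211), with pliers, brush and offcut round about. The scene view agrees. Next I'll measure.

```bash
python3 - <<'E'
from h import *
im=cv2.imread('pics/top0.png');c=cal('top0.png');g=cv2.cvtColor(im,6)
def big(mask,x0,x1,y0,y1,n=1):
    m=np.zeros_like(mask);m[y0:y1,x0:x1]=mask[y0:y1,x0:x1]
    cs=cv2.findContours(m,cv2.RETR_EXTERNAL,cv2.CHAIN_APPROX_NONE)[0]
    return sorted(cs,key=cv2.contourArea)[-n:]
r=big((g<45).astype(np.uint8),190,340,170,265)[0]
P=np.array([onz(c,*p,.004)[:2] for p in r[:,0].astype(float)],np.float32)
print('mat',cv2.minAreaRect(P))
w=big((g>170).astype(np.uint8),100,180,190,255,8)
for q in w:
    M=cv2.moments(q); 
    if M['m00']: print('bead',M['m10']/M['m00'],M['m01']/M['m00'],onz(c,M['m10']/M['m00'],M['m01']/M['m00'],.027).round(3))
d=big((g<62).astype(np.uint8),90,190,170,270)[0]
e=cv2.fitEllipse(d);print('potouter',e,onz(c,*e[0],.06).round(3),'lugs',onz(c,129,181,.061),onz(c,145,263,.061))
r=big((g>120).astype(np.uint8),340,470,180,225)[0]
print('rake/holder bbox',cv2.boundingRect(r))
for x in range(343,462,4):
    ys=np.where(g[180:230,x]>120)[0]+180
    if len(ys): print(x,ys.min(),ys.max(),onz(c,x,(ys.min()+ys.max())/2,.108).round(3))
a=cv2.resize(im[170:240,335:470],None,fx=5,fy=5,interpolation=cv2.INTER_CUBIC)
s=cv2.resize(cv2.imread('pics/scene0.png')[110:200,150:255],None,fx=6,fy=6,interpolation=cv2.INTER_CUBIC)
o=np.zeros((590,800,3),np.uint8);h=cv2.resize(a,(400,207));o[:350,:675]=a
cv2.imwrite('pics/crop1.png',o[:350]);cv2.imwrite('pics/crop2.png',s)
E
```

```text
Traceback (most recent call last):
IndexError: list index out of range
```

```bash
cat > m.py <<'E'
from h import *
im=cv2.imread('pics/top0.png');c=cal('top0.png');g=cv2.cvtColor(im,cv2.COLOR_BGR2GRAY)
print('levels mat,bench,pot',g[215,260],g[215,190],g[222,140],g[222,104],g[210,365],g[200,420])
def big(mask,x0,x1,y0,y1,n=1):
    m=np.zeros_like(mask);m[y0:y1,x0:x1]=mask[y0:y1,x0:x1]
    cs=cv2.findContours(m,cv2.RETR_EXTERNAL,cv2.CHAIN_APPROX_NONE)[0]
    return sorted(cs,key=cv2.contourArea)[-n:]
T=(int(g[215,260])+int(g[215,190]))//2
r=big((g<T).astype(np.uint8),190,340,170,265)[0]
P=np.array([onz(c,*p,.004)[:2] for p in r[:,0].astype(float)],np.float32)
print('mat',cv2.minAreaRect(P))
for q in big((g>150).astype(np.uint8),112,170,190,250,8):
    M=cv2.moments(q)
    if M['m00']: print('bead',M['m10']/M['m00'],M['m01']/M['m00'],onz(c,M['m10']/M['m00'],M['m01']/M['m00'],.027).round(3))
d=big((g<T).astype(np.uint8),90,190,170,270)[0]
e=cv2.fitEllipse(d);print('potouter',e,onz(c,*e[0],.06).round(3),'lugs',onz(c,129,181,.061),onz(c,145,263,.061))
for x in range(343,462,4):
    ys=np.where(g[180:230,x]>120)[0]+180
    if len(ys): print(x,ys.min(),ys.max(),onz(c,x,(ys.min()+ys.max())/2,.108).round(3))
a=cv2.resize(im[170:240,335:470],None,fx=5,fy=5,interpolation=cv2.INTER_CUBIC)
cv2.imwrite('pics/crop1.png',a)
E
python3 m.py
```

```text
levels mat,bench,pot 65 132 147 42 226 218
mat ((0.5360782742500305, -0.059419214725494385), (0.31747275590896606, 0.15906839072704315), 88.08992767333984)
bead 136.3730886850153 240.4510703363914 [0.483 0.259 0.027]
bead 121.41818181818182 216.83636363636364 [0.542 0.297 0.027]
bead 156.83557548579967 210.15545590433481 [0.557 0.208 0.027]
bead 124.71953010279 232.143906020558 [0.504 0.288 0.027]
bead 135.31655225019068 203.34172387490463 [0.575 0.262 0.027]
bead 154.2190889370933 231.292118582791 [0.505 0.214 0.027]
potouter ((140.15223693847656, 221.58792114257812), (69.12619018554688, 78.10804748535156), 88.62959289550781) [0.528 0.238 0.06 ] lugs [0.6268477  0.26555733 0.061     ] [0.42863206 0.22558613 0.061     ]
343 180 229 [ 0.556 -0.243  0.108]
347 180 229 [ 0.556 -0.252  0.108]
351 180 229 [ 0.556 -0.261  0.108]
355 180 229 [ 0.556 -0.27   0.108]
359 180 229 [ 0.556 -0.279  0.108]
363 180 229 [ 0.555 -0.288  0.108]
367 180 229 [ 0.555 -0.297  0.108]
371 180 229 [ 0.555 -0.306  0.108]
375 180 229 [ 0.555 -0.316  0.108]
379 180 229 [ 0.555 -0.325  0.108]
383 180 229 [ 0.555 -0.334  0.108]
387 180 229 [ 0.554 -0.343  0.108]
391 180 229 [ 0.554 -0.352  0.108]
395 180 229 [ 0.554 -0.361  0.108]
399 180 229 [ 0.554 -0.37   0.108]
403 180 229 [ 0.554 -0.379  0.108]
407 180 229 [ 0.553 -0.388  0.108]
411 180 229 [ 0.553 -0.397  0.108]
415 180 229 [ 0.553 -0.406  0.108]
419 180 229 [ 0.553 -0.415  0.108]
423 180 229 [ 0.553 -0.424  0.108]
427 180 229 [ 0.553 -0.433  0.108]
431 180 229 [ 0.552 -0.442  0.108]
435 180 229 [ 0.552 -0.451  0.108]
439 180 229 [ 0.552 -0.46   0.108]
443 180 229 [ 0.552 -0.469  0.108]
447 180 229 [ 0.552 -0.478  0.108]
451 180 229 [ 0.552 -0.487  0.108]
455 180 229 [ 0.551 -0.496  0.108]
459 180 229 [ 0.551 -0.505  0.108]
```

View pics/crop1.png

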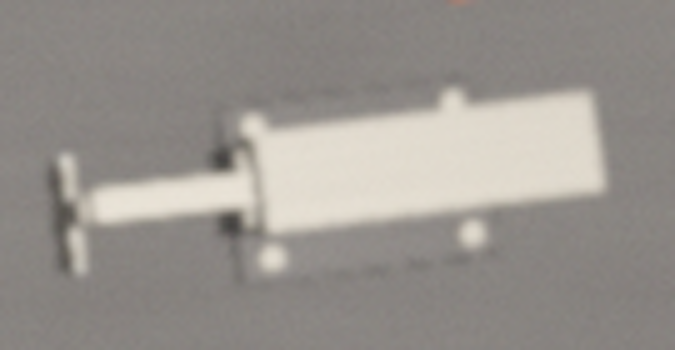

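The crop shows the rake handle's top running from crop (97,206) to (240,192). The holder top's corners are about (265,130), (590,90), (607,190) and (270,235), and the paddle is at (70,213). Now fitting these.

```bash
python3 - <<'E'
from h import *
im=cv2.imread('pics/top0.png');c=cal('top0.png');g=cv2.cvtColor(im,cv2.COLOR_BGR2GRAY)
pts=[]
for x in range(356,381):
    col=g[195:225,x].astype(float)-135; col[col<25]=0
    y=(col*np.arange(195,225)).sum()/col.sum(); pts.append(onz(c,x,y,.108))
pts=np.array(pts);k=np.polyfit(pts[:,1],pts[:,0],1);print('handle x=k*y+b',k,np.degrees(np.arctan(k[0])),pts[[0,-1]].round(4))
print(g[208:216,345:360])
H=[(265,130),(590,90),(607,190),(270,235)]
Hp=np.array([onz(c,335+x/5,170+y/5,.126) for x,y in H]);print(Hp.round(3))
f=(Hp[0]+Hp[3])/2;b=(Hp[1]+Hp[2])/2;print('mouth',f,'len',np.linalg.norm(f-b),'ang',np.degrees(np.arctan2(*(f-b)[[0,1]])),'width',np.linalg.norm(Hp[0]-Hp[3]),np.linalg.norm(Hp[1]-Hp[2]))
print('front end',onz(c,335+90/5,170+206/5,.108), 'paddle',onz(c,335+70/5,170+213/5,.057))
# rim circle in scene / top bead ring
B=[]
for s,f in(('top0.png',(112,170,190,250)),('scene0.png',(370,445,255,325))):
    i=cv2.imread('pics/'+s);cc=cal(s);gg=cv2.cvtColor(i,cv2.COLOR_BGR2GRAY)
    x0,x1,y0,y1=f;m=np.zeros_like(gg);m[y0:y1,x0:x1]=(gg[y0:y1,x0:x1]>195)
    n,l,st,ce=cv2.connectedComponentsWithStats(m)
    q=np.array([onz(cc,*ce[j],.027)[:2] for j in range(1,n) if 15<st[j,4]<250]);print(s,len(q));print(q.round(3).tolist());
    print('circle fit',(lambda a:(a[0]/2,a[1]/2,np.sqrt(a[2]+(a[0]**2+a[1]**2)/4)))(np.linalg.lstsq(np.c_[q,np.ones(len(q))],(q**2).sum(1),rcond=None)[0]))
E
```

```text
handle x=k*y+b [-0.09386533  0.51648372] -5.362375579286359 [[ 0.542  -0.2721  0.108 ]
 [ 0.5469 -0.3266  0.108 ]]
[[106  99 136 177 186 170 157 158 176 197 206 212 215 218 219]
 [111 102 126 160 171 168 170 174 191 212 221 223 224 225 224]
 [115  96 108 129 142 160 178 184 196 215 224 226 226 227 226]
 [110  96  90  98 116 154 182 190 196 212 225 225 226 227 226]
 [113  94  85  88 104 145 179 188 192 210 222 226 226 224 222]
 [114  95  85  90  99 139 170 180 182 198 213 214 214 212 205]
 [113  93  89  99 115 139 160 163 160 171 183 187 184 179 175]
 [113  94  90 116 146 160 156 148 142 142 146 147 148 147 145]]
[[ 0.572 -0.341  0.126]
 [ 0.587 -0.485  0.126]
 [ 0.542 -0.491  0.126]
 [ 0.525 -0.341  0.126]]
mouth [ 0.54856237 -0.34113319  0.126     ] len 0.14788891444558366 ang -6.266538500112244 width 0.04688644914422887 0.04505420858230637
front end [ 0.54056993 -0.26525714  0.108     ] paddle [ 0.5403547  -0.26458347  0.057     ]
top0.png 8
[[0.579, 0.246], [0.572, 0.276], [0.557, 0.207], [0.542, 0.296], [0.517, 0.204], [0.504, 0.287], [0.49, 0.225], [0.483, 0.259]]
circle fit (np.float64(0.5313516080918566), np.float64(0.24916871685412428), np.float64(0.048189280638426424))
scene0.png 9
[[0.492, 0.227], [0.519, 0.206], [0.485, 0.26], [0.559, 0.209], [0.505, 0.289], [0.581, 0.248], [0.544, 0.298], [0.574, 0.278], [0.621, 0.25]]
circle fit (np.float64(0.5458333309399596), np.float64(0.24981986767689424), np.float64(0.05343880323772151))
```

```bash
cat >> h.py <<'E'
from scipy.spatial.transform import Rotation as R
def rot(yaw,tilt=0):
    # rake heading u=yaw deg ccw from +y; tilt>0: tail lower. tool z=-rake z, tool x horizontal
    R0=np.array([[1,0,0],[0,-1,0],[0,0,-1.]])
    return R.from_euler('z',yaw,degrees=True).as_matrix()@R.from_euler('x',tilt,degrees=True).as_matrix()@R0
def delta(grasp,Rt,Rc=None,p=None):
    s=observe(); Rc=s['eef_rot'] if Rc is None else Rc; p=s['tool_pos'] if p is None else p
    tcp=np.array(grasp)+.019*Rt[:,2]
    print('t',round(float(s['t']),2),'delta',(Rc.T@(tcp-p)*100).round(2),np.degrees(R.from_matrix(Rc.T@Rt).as_rotvec()).round(2))
E
python3 - <<'E'
from h import *
delta([.5447,-.300,.215],rot(6))
E
```

```text
t 0.1 delta [-17.57 -43.05   1.82] [-5.000e-02  6.000e-02 -7.865e+01]
```

Emit:
step_arm:
  deltas:
    - [-17.6,-43,1.8,0,0,-78.6]
    - [-17.6,-43,1.8,0,0,-78.6]
    - [-17.6,-43,1.8,0,0,-78.6]
    - [-17.6,-43,1.8,0,0,-78.6]
    - [-17.6,-43,1.8,0,0,-78.6]
    - [-17.6,-43,1.8,0,0,-78.6]
    - [-17.6,-43,1.8,0,0,-78.6]
    - [-17.6,-43,1.8,0,0,-78.6]
  claw: 6

```text
t: 0.9
tool_pos: [0.4955, -0.3401, 0.1989]
eef_rot: [[0.998, -0.062, -0.0], [-0.062, -0.998, 0.0], [-0.0, -0.0, -1.0]]
ft_force: [-0.2, -0.4, -0.3]
finger_gap: 0.651
```

```bash
python3 - <<'E'
from h import *
delta([.5447,-.300,.215],rot(6))
E
```

```text
t 0.9 delta [ 4.66 -4.31  0.29] [-0.01  0.01 -9.54]
```

Emit:
step_arm:
  deltas:
    - [4.0,-3.5,0.3,0,0,-8]
    - [4.0,-3.5,0.3,0,0,-8]
    - [4.0,-3.5,0.3,0,0,-8]
    - [4.0,-3.5,0.3,0,0,-8]

```text
t: 1.3
tool_pos: [0.5357, -0.31, 0.1958]
eef_rot: [[0.998, 0.07, -0.001], [0.07, -0.998, 0.0], [-0.001, -0.0, -1.0]]
ft_force: [-0.8, 0.0, 1.3]
finger_gap: 0.653
```

```bash
python3 - <<'E'
from h import *
delta([.5447,-.300,.215],rot(6))
c=cap('wrist','w1.png')
for n,P in dict(neck=(.5447,-.300,.108),front=(.5415,-.266,.108),mouth=(.5486,-.338,.126)).items():print(n,np.round(proj(c,P),0))
E
```

```text
t 1.3 delta [ 0.97 -0.93 -0.02] [-0.01  0.06 -1.98]
neck [295. 207.]
front [294. 162.]
mouth [297. 262.]
```

View pics/w1.png

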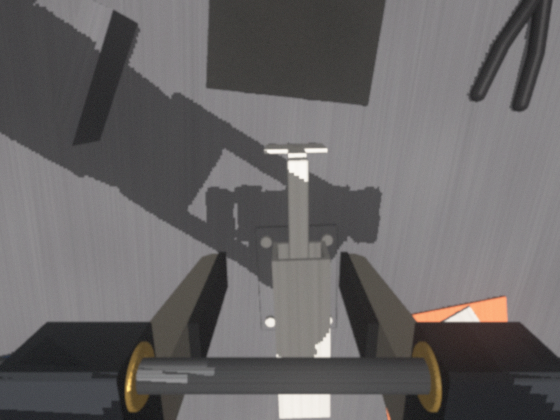

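The wrist view shows the handle from (298,158) to (300,250), about 3 mm to +x of my estimate, with a yaw of about 5.5°. That agrees otherwise. I'll descend onto the neck.

```bash
python3 - <<'E'
from h import *
delta([.5465,-.298,.1005],rot(5.5))
E
```

```text
t 1.35 delta [ 1.2  -1.16 11.45] [-0.    0.04 -1.52]
```

Emit:
step_arm:
  deltas:
    - [1.2,-1.2,1,0,0,-1.5]
    - [1.2,-1.2,3,0,0,-1.5]
    - [1.2,-1.2,5,0,0,-1.5]
    - [1.2,-1.2,7,0,0,-1.5]
    - [1.2,-1.2,9,0,0,-1.5]
    - [1.2,-1.2,10.5,0,0,-1.5]
    - [1.2,-1.2,11.4,0,0,-1.5]
    - [1.2,-1.2,11.4,0,0,-1.5]

```text
t: 2.15
tool_pos: [0.5469, -0.2965, 0.0808]
eef_rot: [[0.995, 0.097, -0.002], [0.097, -0.995, 0.001], [-0.002, -0.001, -1.0]]
ft_force: [-1.0, 1.0, -0.2]
finger_gap: 0.655
```

```bash
python3 - <<'E'
from h import *
delta([.5465,-.298,.1005],rot(5.5))
E
```

```text
t 2.15 delta [-0.05  0.15 -0.07] [-0.07  0.1   0.08]
```

Close with full grip (60 N because the load hangs off-centre).

Emit:
step_arm:
  deltas:
    - [0,0,0,0,0,0]
    - [0,0,0,0,0,0]
    - [0,0,0,0,0,0]
    - [0,0,0,0,0,0]
    - [0,0,0,0,0,0]
    - [0,0,0,0,0,0]
    - [0,0,0,0,0,0]
  claw: 0
  squeeze: 60

```text
t: 2.85
tool_pos: [0.5477, -0.2967, 0.0822]
eef_rot: [[0.995, 0.098, 0.0], [0.098, -0.995, 0.0], [0.0, -0.0, -1.0]]
ft_force: [-0.6, 0.9, 1.8]
finger_gap: 0.169
```

Emit:
step_arm:
  deltas:
    - [0,0,-0.4,0,0,0]
    - [0,-1.5,-0.5,0,0,0]
    - [0,-4,-0.5,0,0,0]
    - [0,-6.5,-0.5,0,0,0]
    - [0,-9,-0.5,0,0,0]
    - [0,-11.5,-0.5,0,0,0]
    - [0,-14,-0.5,0,0,0]
    - [0,-17,-0.5,0,0,0]

```text
t: 3.65
tool_pos: [0.5304, -0.1259, 0.087]
eef_rot: [[0.995, 0.097, -0.0], [0.097, -0.995, 0.0], [-0.0, -0.0, -1.0]]
ft_force: [1.2, 0.2, -2.4]
finger_gap: 0.165
```

```bash
python3 - <<'E'
from h import *
delta([.527,-.008,.115],rot(5.5))
E
```

```text
t 3.65 delta [  0.81 -11.77  -0.89] [-0.02  0.01  0.08]
```

Emit:
step_arm:
  deltas:
    - [0.2,-3,-1.5,0,0,0]
    - [0.4,-6,-3,4,0,0]
    - [0.6,-9,-4,10,0,0]
    - [0.8,-11.8,-4,16,0,0]
    - [0.8,-11.8,-4,20,0,0]
    - [0.8,-11.8,-4,20,0,0]

```text
t: 4.25
tool_pos: [0.5269, -0.0093, 0.1265]
eef_rot: [[0.995, 0.09, -0.034], [0.097, -0.935, 0.341], [-0.001, -0.343, -0.939]]
ft_force: [-0.5, -0.6, -3.6]
finger_gap: 0.168
```

```bash
python3 - <<'E'
from h import *
s=observe();print(s['tool_pos'],s['eef_rot'])
delta([.527,-.008,.072],rot(5.5,20))
c=cap('scene','s2.png');t=cap('top','t2.png')
i=cv2.imread('pics/s2.png')[120:310,190:400]; j=cv2.imread('pics/t2.png')[150:290,170:400]
a=cv2.resize(i,None,fx=3,fy=3);cv2.imwrite('pics/s2c.png',a)
E
```

```text
[ 0.52690165 -0.00932637  0.12650726] [[ 0.99529998  0.09048965 -0.03449004]
 [ 0.09683034 -0.93491276  0.34141179]
 [-0.00135095 -0.34314684 -0.9392808 ]]
t 4.25 delta [0.03 1.75 7.06] [-0.07  0.09  0.03]
```

View pics/s2c.png

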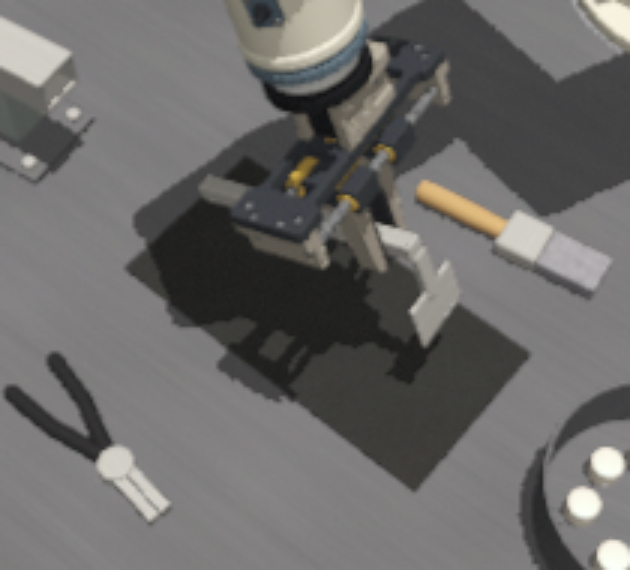

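The rake is held clear over the mat, with its tail at crop (205,185) and paddle edge about (425,340). I'll compare with predicted positions.

```bash
python3 - <<'E'
from h import *
s=observe();Rt=s['eef_rot'];g=s['tool_pos']-.019*Rt[:,2]
u=-Rt[:,1];z=-Rt[:,2];c=cal('s2.png')
for n,a,b in(('tail',-176,0),('tailtop',-176,8),('edge',34,-85),('front',34,0)):
    P=g+u*a/1e3+z*b/1e3;p=np.array(proj(c,P));print(n,P.round(3),((p-[190,120])*3).round())
t=cv2.imread('pics/t2.png');cv2.imwrite('pics/t2c.png',cv2.resize(t[150:290,170:400],None,fx=3,fy=3))
E
```

```text
tail [ 0.544 -0.181  0.085] [202. 186.]
tailtop [ 0.544 -0.183  0.092] [199. 180.]
edge [0.522 0.045 0.076] [439. 320.]
front [0.525 0.016 0.156] [415. 248.]
```

Emit:
step_arm:
  deltas:
    - [0,0.7,1.9,0,0,0]
    - [0,1.4,3.8,0,0,0]
    - [0,2.0,5.4,0,0,0]
    - [0,2.3,6.2,0,0,0]
    - [0,2.4,6.6,0,0,0]
    - [0,2.4,6.6,0,0,0]

```text
t: 4.95
tool_pos: [0.5276, -0.0091, 0.057]
eef_rot: [[0.995, 0.092, -0.034], [0.098, -0.935, 0.34], [-0.0, -0.342, -0.94]]
ft_force: [0.7, -0.5, -3.1]
finger_gap: 0.165
```

Emit:
step_arm:
  deltas:
    - [0,0.07,0.2,0,0,0]
    - [0,0.1,0.28,0,0,0]
    - [0,0.1,0.28,0,0,0]

```text
t: 5.25
tool_pos: [0.5284, -0.0093, 0.056]
eef_rot: [[0.995, 0.092, -0.032], [0.098, -0.935, 0.341], [0.002, -0.342, -0.94]]
ft_force: [-3.7, -1.8, 11.4]
finger_gap: 0.17
```

Emit:
step_arm:
  deltas:
    - [0,0,0,0,0,0]
    - [0,0,0,0,0,0]
    - [0,0,0,0,0,0]
    - [0,0,0,0,0,0]
    - [0,0,0,0,0,0]
    - [0,0,0,0,0,0]
  claw: 4

```text
t: 5.85
tool_pos: [0.5275, -0.0093, 0.0538]
eef_rot: [[0.995, 0.092, -0.034], [0.098, -0.935, 0.34], [-0.0, -0.342, -0.94]]
ft_force: [0.7, -0.2, -0.5]
finger_gap: 0.432
```

Emit:
step_arm:
  deltas:
    - [0,0,-2,0,0,0]
    - [0,0,-5,0,0,0]
    - [0,0,-8,0,0,0]
    - [0,1.5,-9,0,0,0]
    - [0,5,-9,0,0,0]
    - [0,9,-9,0,0,0]
    - [0,13,-9,0,0,0]
    - [0,13,-9,0,0,0]

```text
t: 6.65
tool_pos: [0.542, -0.1654, 0.0914]
eef_rot: [[0.996, 0.088, -0.034], [0.095, -0.936, 0.34], [-0.002, -0.342, -0.94]]
ft_force: [0.2, 0.5, -0.4]
finger_gap: 0.435
```

```bash
python3 - <<'E'
from h import *
s=observe();print(s['tool_pos'],s['finger_gap'],s['ft_force'])
c=cap('wrist','w3.png');cap('top','t3.png');cap('scene','s3.png')
E
```

```text
[ 0.54199292 -0.16539672  0.09136915] 0.43450254107000585 [ 0.15897612  0.45430624 -0.41775804]
```

View pics/w3.png

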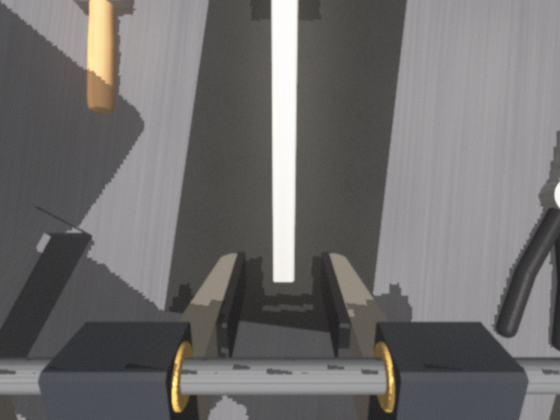

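The rake stands on the mat with the handle centred between the fingers: its tail end is at (284,281) and its axis at col 284.

```bash
python3 - <<'E'
from h import *
Rt=rot(5.5,20.1);c=cal('w3.png')
g=np.array([.5275,-.0093,.0538])-.019*Rt[:,2];g[2]=.072
u=-Rt[:,1];z=-Rt[:,2]
for n,a,b in(('tail top',-176,8),('tail ctr',-176,0),('neck top',-100,8)):
    P=g+u*a/1e3+z*b/1e3;print(n,P.round(4),np.round(proj(c,P)))
grip=g-.131*u;print('grip',grip)
delta(grip-.04*u*0+z*.045,Rt); delta(grip,Rt)
E
```

```text
tail top [ 0.5442 -0.1831  0.019 ] [283. 283.]
tail ctr [ 0.544  -0.1803  0.0115] [283. 278.]
neck top [ 0.5374 -0.112   0.0451] [283. 182.]
grip [ 0.5399169  -0.13825445  0.02698058]
t 6.8 delta [0.03 0.11 4.42] [0.03 0.09 0.03]
t 6.8 delta [0.04 0.11 8.92] [0.03 0.09 0.03]
```

Emit:
step_arm:
  deltas:
    - [0,0.1,2,0,0,0]
    - [0,0.1,4,0,0,0]
    - [0,0.1,6,0,0,0]
    - [0,0.1,7.5,0,0,0]
    - [0,0.1,8.3,0,0,0]
    - [0,0.1,8.6,0,0,0]
    - [0,0.1,8.7,0,0,0]
    - [0,0.1,8.7,0,0,0]

```text
t: 7.6
tool_pos: [0.5401, -0.133, 0.0124]
eef_rot: [[0.995, 0.092, -0.033], [0.098, -0.935, 0.34], [0.001, -0.342, -0.94]]
ft_force: [0.2, -0.4, -0.4]
finger_gap: 0.434
```

Emit:
step_arm:
  deltas:
    - [0,0,0,0,0,0]
    - [0,0,0,0,0,0]
    - [0,0,0,0,0,0]
    - [0,0,0,0,0,0]
    - [0,0,0,0,0,0]
    - [0,0,0,0,0,0]
  claw: 0
  squeeze: 60

```text
t: 8.2
tool_pos: [0.5398, -0.133, 0.0121]
eef_rot: [[0.995, 0.092, -0.033], [0.098, -0.935, 0.34], [0.0, -0.342, -0.94]]
ft_force: [0.4, -0.4, 2.7]
finger_gap: 0.169
```

```bash
python3 - <<'E'
from h import *
s=observe();Rt=s['eef_rot'];print((s['tool_pos']-.019*Rt[:,2]).round(4))
E
```

```text
[ 0.5404 -0.1395  0.03  ]
```

Emit:
step_arm:
  deltas:
    - [0,-0.3,-0.9,0,0,0]
    - [0,-1.0,-2.8,0,0,0]
    - [0,-2.0,-5.6,-4,0,0]
    - [0,-3.2,-8.6,-10,0,0]
    - [0,-4.5,-12,-16,0,0]
    - [0,-5.8,-15.5,-20,0,0]
    - [0,-5.8,-15.5,-20,0,0]

```text
t: 8.9
tool_pos: [0.542, -0.1305, 0.1829]
eef_rot: [[0.995, 0.1, 0.008], [0.1, -0.995, -0.004], [0.008, 0.005, -1.0]]
ft_force: [-0.2, 1.1, -2.2]
finger_gap: 0.166
```

```bash
python3 - <<'E'
from h import *
s=observe();Rt=s['eef_rot'];print((s['tool_pos']-.019*Rt[:,2]).round(4),s['finger_gap'],s['ft_force'])
delta([.548,.086,.20],rot(5.5))
E
```

```text
[ 0.5418 -0.1304  0.2019] 0.16638688491971312 [-0.15956219  1.08049266 -2.1764115 ]
t 8.9 delta [  2.76 -21.48   0.11] [ 0.27 -0.44  0.23]
```

Emit:
step_arm:
  deltas:
    - [0.5,-3,0,0,0,0]
    - [1.1,-7,0,0,0,0]
    - [1.6,-11,0,0,0,0]
    - [2.1,-15,0,0,0,0]
    - [2.5,-19,0,0,0,0]
    - [2.8,-21.5,0,0,0,0]
    - [2.8,-21.5,0,0,0,0]
    - [2.8,-21.5,0,0,0,0]

```text
t: 9.7
tool_pos: [0.5455, 0.0853, 0.1764]
eef_rot: [[0.995, 0.099, -0.002], [0.099, -0.995, -0.0], [-0.002, -0.0, -1.0]]
ft_force: [-0.5, 0.7, -2.6]
finger_gap: 0.166
```

```bash
python3 - <<'E'
from h import *
s=observe();Rt=s['eef_rot'];g=s['tool_pos']-.019*Rt[:,2];print(g.round(4))
u=-Rt[:,1];z=-Rt[:,2]
cs=cap('scene','s4.png');ct=cap('top','t4.png')
for c,n in((cs,'s'),(ct,'t')):
  for m,a,b in(('edge',165,-88),('front',165,-3),('tail',-45,-3)):
    P=g+u*a/1e3+z*b/1e3;print(n,m,P.round(3),np.round(proj(c,P)))
a=cv2.resize(cs['color'][200:350,300:470],None,fx=3,fy=3);b=cv2.resize(ct['color'][160:290,90:220],None,fx=3,fy=3)
o=np.zeros((450,800,3),np.uint8);o[:450,:510]=a;o[:390,510:]=b[:,:290];cv2.imwrite('pics/c4.png',o)
E
```

```text
[0.5455 0.0853 0.1954]
s edge [0.529 0.249 0.107] [415. 274.]
s front [0.529 0.249 0.192] [426. 257.]
s tail [0.55  0.041 0.192] [332. 208.]
t edge [0.529 0.249 0.107] [128. 220.]
t front [0.529 0.249 0.192] [113. 219.]
t tail [0.55  0.041 0.192] [212. 207.]
```

View pics/c4.png

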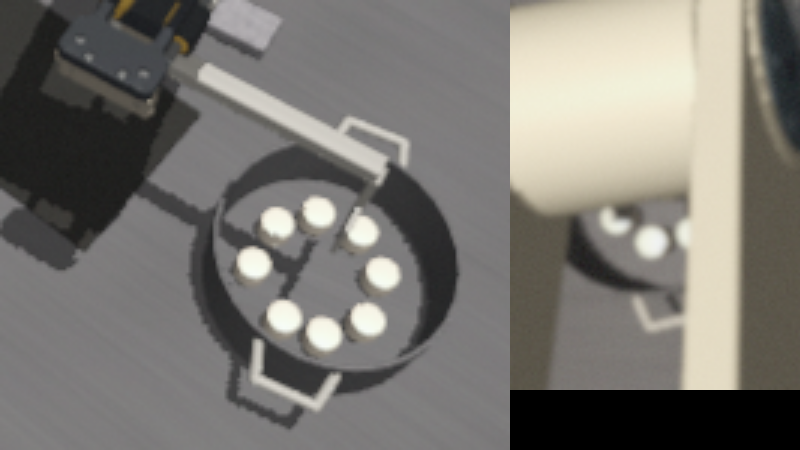

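The scene crop shows the paddle edge-on above the free middle (edge about (347,228) in the crop, predicted (345,222)), and all eight beads are in the ring. I'll lower it.

Emit:
step_arm:
  deltas:
    - [0.3,-0.1,1,0,0,0]
    - [0.3,-0.1,3,0,0,0]
    - [0.3,-0.1,5,0,0,0]
    - [0.3,-0.1,7,0,0,0]
    - [0.3,-0.1,8.5,0,0,0]
    - [0.3,-0.1,9.2,0,0,0]
    - [0.3,-0.1,9.2,0,0,0]

```text
t: 10.5
tool_pos: [0.5486, 0.086, 0.0841]
eef_rot: [[0.995, 0.097, -0.002], [0.097, -0.995, -0.0], [-0.002, 0.0, -1.0]]
ft_force: [0.5, -0.9, -3.5]
finger_gap: 0.167
```

```bash
cat > e.py <<'E'
from h import *
s=observe();Rt=s['eef_rot'];g=s['tool_pos']-.019*Rt[:,2]
P=g-Rt[:,1]*.165+Rt[:,2]*.088
print('edge rel pot',(P-[.532,.25,0]).round(4),'hand dist',np.hypot(*(g-[.532,.25,0])[:2]).round(3),s['ft_force'].round(1))
E
python3 e.py
```

```text
edge rel pot [0.0005 0.0002 0.0151] hand dist 0.165 [ 0.5 -0.9 -3.5]
```

Edge at 15 mm height, centred in the pot. First push outward toward +y, then circle.

Emit:
step_arm:
  deltas:
    - [0,-0.5,0.1,0,0,0]
    - [0,-1.2,0.2,0,0,0]
    - [0,-2,0.3,0,0,0]
    - [0,-2.8,0.3,0,0,0]
    - [0,-3.6,0.3,0,0,0]
    - [0,-4.2,0.3,0,0,0]

```text
t: 11.1
tool_pos: [0.5451, 0.1295, 0.0826]
eef_rot: [[0.995, 0.098, 0.0], [0.098, -0.995, 0.0], [0.0, -0.0, -1.0]]
ft_force: [0.8, -0.5, -2.3]
finger_gap: 0.168
```

Emit:
step_arm:
  deltas:
    - [-0.7,0.08,0,0,0,0]
    - [-1.38,0.32,0,0,0,0]
    - [-2.0,0.71,0,0,0,0]
    - [-2.55,1.23,0,0,0,0]
    - [-2.99,1.87,0,0,0,0]
    - [-3.33,2.59,0,0,0,0]
    - [-3.53,3.38,0,0,0,0]
    - [-3.6,4.2,0,0,0,0]

```text
t: 11.9
tool_pos: [0.5134, 0.0823, 0.0825]
eef_rot: [[0.995, 0.097, 0.0], [0.097, -0.995, 0.0], [0.0, -0.0, -1.0]]
ft_force: [-0.7, 0.7, -2.6]
finger_gap: 0.168
```

```bash
python3 e.py
```

```text
edge rel pot [-0.0347 -0.0035  0.0135] hand dist 0.169 [-0.7  0.7 -2.6]
```

Forces are low. I'll continue with Q3, Q4 and Q1.

Emit:
step_arm:
  deltas:
    - [0.07,0.82,0,0,0,0]
    - [0.27,1.61,0,0,0,0]
    - [0.61,2.33,0,0,0,0]
    - [1.05,2.97,0,0,0,0]
    - [1.6,3.49,0,0,0,0]
    - [2.22,3.88,0,0,0,0]
    - [2.9,4.12,0,0,0,0]
    - [3.6,4.2,0,0,0,0]

```text
t: 12.7
tool_pos: [0.552, 0.0462, 0.0816]
eef_rot: [[0.995, 0.097, -0.004], [0.097, -0.995, 0.002], [-0.004, -0.003, -1.0]]
ft_force: [-2.9, 9.4, -2.1]
finger_gap: 0.17
```

Emit:
step_arm:
  deltas:
    - [0.7,-0.08,0,0,0,0]
    - [1.38,-0.32,0,0,0,0]
    - [2.0,-0.71,0,0,0,0]
    - [2.55,-1.23,0,0,0,0]
    - [2.99,-1.87,0,0,0,0]
    - [3.33,-2.59,0,0,0,0]
    - [3.53,-3.38,0,0,0,0]
    - [3.6,-4.2,0,0,0,0]

```text
t: 13.5
tool_pos: [0.5852, 0.0909, 0.0824]
eef_rot: [[0.995, 0.098, 0.0], [0.098, -0.995, -0.0], [0.0, 0.0, -1.0]]
ft_force: [-1.0, -0.4, -3.3]
finger_gap: 0.167
```

```bash
python3 e.py; python3 - <<'E'
from h import *
c=cap('scene','s5.png');cv2.imwrite('pics/s5c.png',cv2.resize(c['color'][200:350,300:470],None,fx=3,fy=3))
E
```

```text
edge rel pot [0.0371 0.0051 0.0134] hand dist 0.168 [-1.  -0.4 -3.3]
```

View pics/s5c.png

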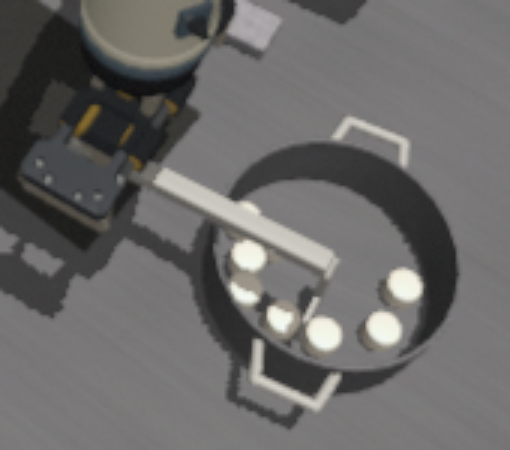

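Seven beads are visible and shifted, and the paddle is on the +x side, low in the pot. I'll carry on.

Emit:
step_arm:
  deltas:
    - [-0.07,-0.82,0,0,0,0]
    - [-0.27,-1.61,0,0,0,0]
    - [-0.61,-2.33,0,0,0,0]
    - [-1.05,-2.97,0,0,0,0]
    - [-1.6,-3.49,0,0,0,0]
    - [-2.22,-3.88,0,0,0,0]
    - [-2.9,-4.12,0,0,0,0]
    - [-3.6,-4.2,0,0,0,0]

```text
t: 14.35
tool_pos: [0.5445, 0.1286, 0.0824]
eef_rot: [[0.995, 0.098, -0.0], [0.098, -0.995, -0.0], [-0.0, 0.0, -1.0]]
ft_force: [0.5, -0.4, -2.0]
finger_gap: 0.169
```

Emit:
step_arm:
  deltas:
    - [-0.7,0.08,0,0,0,0]
    - [-1.38,0.32,0,0,0,0]
    - [-2.0,0.71,0,0,0,0]
    - [-2.55,1.23,0,0,0,0]
    - [-2.99,1.87,0,0,0,0]
    - [-3.33,2.59,0,0,0,0]
    - [-3.53,3.38,0,0,0,0]
    - [-3.6,4.2,0,0,0,0]

```text
t: 15.15
tool_pos: [0.5134, 0.0823, 0.0825]
eef_rot: [[0.995, 0.098, 0.0], [0.098, -0.995, -0.0], [0.0, 0.0, -1.0]]
ft_force: [-0.2, 1.0, -3.5]
finger_gap: 0.17
```

Emit:
step_arm:
  deltas:
    - [0.07,0.82,0,0,0,0]
    - [0.27,1.61,0,0,0,0]
    - [0.61,2.33,0,0,0,0]
    - [1.05,2.97,0,0,0,0]
    - [1.6,3.49,0,0,0,0]
    - [2.22,3.88,0,0,0,0]
    - [2.9,4.12,0,0,0,0]
    - [3.6,4.2,0,0,0,0]

```text
t: 15.95
tool_pos: [0.5541, 0.0448, 0.0824]
eef_rot: [[0.995, 0.097, 0.0], [0.097, -0.995, 0.0], [0.0, -0.0, -1.0]]
ft_force: [-0.3, 0.4, -3.3]
finger_gap: 0.165
```

Emit:
step_arm:
  deltas:
    - [0.7,-0.08,0,0,0,0]
    - [1.38,-0.32,0,0,0,0]
    - [2.0,-0.71,0,0,0,0]
    - [2.55,-1.23,0,0,0,0]
    - [2.99,-1.87,0,0,0,0]
    - [3.33,-2.59,0,0,0,0]
    - [3.53,-3.38,0,0,0,0]
    - [3.6,-4.2,0,0,0,0]

```text
t: 16.75
tool_pos: [0.5851, 0.091, 0.0824]
eef_rot: [[0.995, 0.098, -0.0], [0.098, -0.995, 0.0], [-0.0, -0.0, -1.0]]
ft_force: [-0.4, -0.5, -3.7]
finger_gap: 0.166
```

```bash
python3 e.py; python3 - <<'E'
from h import *
s=observe();Rt=s['eef_rot'];g=s['tool_pos']-.019*Rt[:,2]
c=cap('scene','s6.png')
for m,a,b in(('edge',165,-88),('front top',165,5),('tail top',-45,5)):
    print(m,((np.array(proj(c,g-Rt[:,1]*a/1e3-Rt[:,2]*b/1e3))-[300,200])*3).round())
cv2.imwrite('pics/s6c.png',cv2.resize(c['color'][200:350,300:470],None,fx=3,fy=3))
E
```

```text
edge rel pot [0.037  0.0052 0.0134] hand dist 0.168 [-0.4 -0.5 -3.7]
edge [295. 314.]
front top [325. 270.]
tail top [ 62. 124.]
```

View pics/s6c.png

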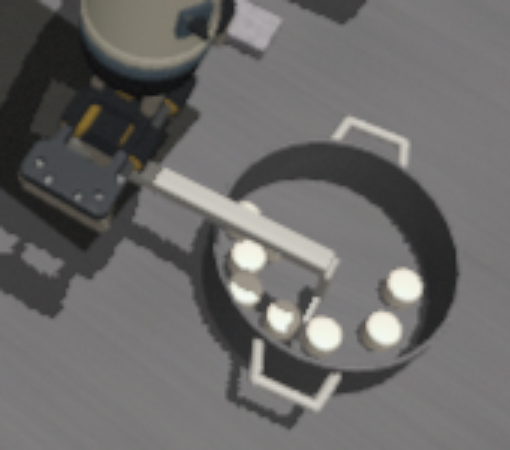

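The bead positions after round 2 look the same as after round 1. I'll measure bead positions now against the start.

```bash
cat > b.py <<'E'
from h import *
import sys
def beads(f):
    i=cv2.imread('pics/'+f);c=cal(f);g=cv2.cvtColor(i,cv2.COLOR_BGR2GRAY)
    m=np.zeros_like(g);m[250:330,365:448]=g[250:330,365:448]>185
    n,l,st,ce=cv2.connectedComponentsWithStats(m)
    return [((onz(c,*ce[j],.027)[:2]-[.532,.25])*1000).round().tolist()+[int(st[j,4])] for j in range(1,n) if st[j,4]>15]
for f in sys.argv[1:]: print(f,beads(f))
E
python3 b.py scene0.png s5.png s6.png
```

```text
scene0.png [[-40.0, -23.0, 88], [-13.0, -45.0, 88], [-47.0, 10.0, 90], [27.0, -41.0, 97], [-26.0, 39.0, 94], [49.0, -2.0, 102], [12.0, 48.0, 102], [42.0, 28.0, 103], [94.0, 7.0, 46]]
s5.png [[-3.0, -52.0, 309], [24.0, -47.0, 83], [-29.0, 57.0, 90], [53.0, -35.0, 39], [41.0, 27.0, 111], [52.0, -4.0, 55], [11.0, 61.0, 97], [94.0, 8.0, 40]]
s6.png [[-3.0, -52.0, 306], [24.0, -47.0, 83], [-29.0, 57.0, 90], [53.0, -35.0, 39], [41.0, 27.0, 111], [52.0, -4.0, 55], [11.0, 61.0, 97], [94.0, 8.0, 40]]
```

```bash
python3 - <<'E'
from h import *
s=observe();Rt=s['eef_rot'];g=s['tool_pos']-.019*Rt[:,2]
u=-Rt[:,1];z=-Rt[:,2];x=Rt[:,0]
c=cal('s6.png');i=cv2.imread('pics/s6.png');x0,y0=340,245
o=cv2.resize(i[y0:y0+75,x0:x0+100],None,fx=8,fy=8,interpolation=cv2.INTER_CUBIC)
for ph,col in((0,(0,0,255)),(4,(0,255,0)),(8,(255,0,0))):
    f=np.radians(ph);U=u*np.cos(f)+z*np.sin(f);Z=z*np.cos(f)-u*np.sin(f)
    def q(a,b,w): return tuple(((np.array(proj(c,g+U*a/1e3+Z*(b-3)/1e3+x*w/1e3))-[x0-.5,y0-.5])*8).astype(int).tolist())
    print(ph,'edge z',(g+U*.165+Z*-.088)[2].round(4),[q(165,8,w) for w in(-8,8)],[q(165,-85,w) for w in(-28,28)],[q(165,-43,w) for w in(-28,28)])
    for w in(-8,8):cv2.line(o,q(0,8,w),q(165,8,w),col,1)
    cv2.line(o,q(165,8,-8),q(165,8,8),col,1)
    cv2.polylines(o,[np.array([q(165,-85,-28),q(165,-85,28),q(165,-43,28),q(165,-43,-28)])],True,col,1)
cv2.imwrite('pics/s6z.png',o)
E
```

```text
0 edge z 0.0135 [(565, 341), (540, 391)] [(516, 404), (431, 566)] [(551, 350), (464, 518)]
4 edge z 0.0252 [(574, 323), (548, 373)] [(544, 400), (459, 564)] [(570, 340), (483, 509)]
8 edge z 0.0373 [(579, 304), (553, 354)] [(570, 394), (485, 560)] [(588, 328), (500, 499)]
```

View pics/s6z.png

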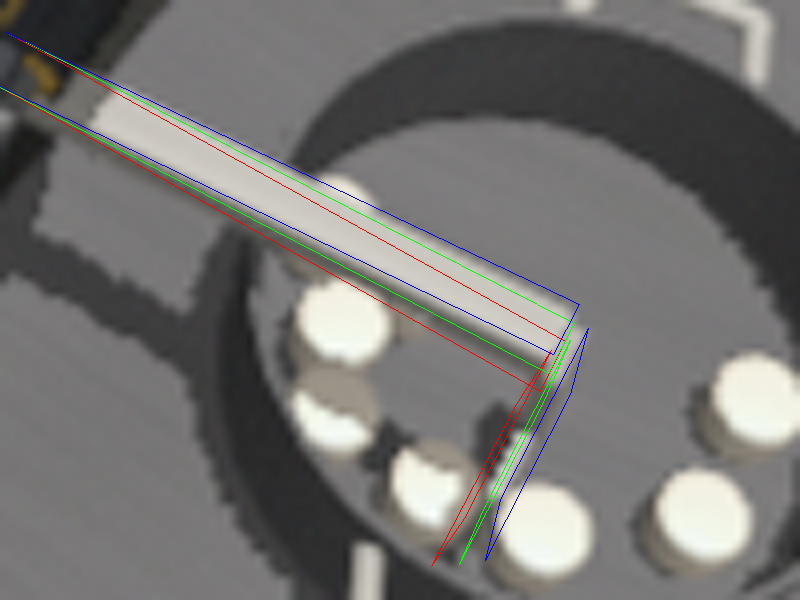

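The overlay shows that the rake has pitched nose-up in the grip by about 6°. The front top edge is at (578,312)–(551,356), so the paddle has been riding over the beads. It slipped in round 1, on the pull side. I'll measure the pitch numerically, then tilt the hand to level the rake and use a slightly smaller circle.

```bash
cat > phi.py <<'E'
from h import *
import sys
def phi(new=None):
    s=observe();c=viewer.capture('scene') if new is None else dict(cal(new),color=cv2.imread('pics/'+new))
    if new is None: cv2.imwrite('pics/last.png',c['color']);np.save('pics/last.png.npy',{k:c[k] for k in('fx','fy','cx','cy','view')},allow_pickle=True)
    Rt=s['eef_rot'];g=s['tool_pos']-.019*Rt[:,2];u=-Rt[:,1];z=-Rt[:,2];x=Rt[:,0]
    gr=cv2.GaussianBlur(cv2.cvtColor(c['color'],cv2.COLOR_BGR2GRAY),(3,3),0).astype(np.float32)
    best=[]
    for ph in np.arange(-8,20,.25):
        f=np.radians(ph);U=u*np.cos(f)+z*np.sin(f);Z=z*np.cos(f)-u*np.sin(f)
        def val(w): 
            P=np.array([proj(c,g+U*a/1e3+Z*.005+x*w/1e3) for a in range(60,160,4)],np.float32)
            return cv2.remap(gr,P[:,:1],P[:,1:],1).mean()
        best.append((val(0)+val(-5)+val(5)-1.5*val(-13)-1.5*val(13),ph))
    ph=max(best)[1];f=np.radians(ph);U=u*np.cos(f)+z*np.sin(f);Z=z*np.cos(f)-u*np.sin(f)
    P=g+U*.165-Z*.088
    lvl=ph+np.degrees(np.arcsin(u[2]))
    print('t',s['t'].round(2),'phi in hand',ph,'rake nose-up deg',lvl.round(1),'edge rel pot mm',((P-[.532,.25,0])*1000).round(1),'hand d',np.hypot(*(g-[.532,.25,0])[:2]).round(3),'F',s['ft_force'].round(1))
    return ph
if __name__=='__main__':
    ph=phi(*sys.argv[1:])
E
python3 phi.py s6.png
python3 - <<'E'
from h import *
# target: rake level, edge at pot +x side (36,0), edge z .06 first
for ph in (5.5,6.5):
    Rt=rot(5.5,-ph);Rr=rot(5.5);u=-Rr[:,1];z=-Rr[:,2]
    f=np.radians(ph)
    # edge = g+u*.165-z*.088 with rake level
    for e in ([.535,.253,.06],):
        delta(np.array(e)-u*.165+z*.088,Rt)
E
```

```text
t 16.8 delta [-3.43  0.17 -4.67] [-5.53 -0.01  0.13]
t 16.8 delta [-3.43  0.2  -4.67] [-6.53 -0.01  0.13]Traceback (most recent call last):
  File "phi.py", line 21, in <module>
    ph=phi(*sys.argv[1:])
  File "phi.py", line 18, in phi
    print('t',s['t'].round(2),'phi in hand',ph,'rake nose-up deg',lvl.round(1),'edge rel pot mm',((P-[.532,.25,0])*1000).round(1),'hand d',np.hypot(*(g-[.532,.25,0])[:2]).round(3),'F',s['ft_force'].round(1))
              ^^^^^^^^^^^^
AttributeError: 'float' object has no attribute 'round'
```

```bash
cat > phi.py <<'E'
from h import *
import sys
def phi(f=None):
    # handle's bright top: mask -> centre line by column -> rays onto the vertical plane through the handle -> slope
    if f is None: f='last.png';cap('scene',f)
    s=observe();c=cal(f);g8=cv2.cvtColor(cv2.imread('pics/'+f),cv2.COLOR_BGR2GRAY)
    Rt=s['eef_rot'];g=s['tool_pos']-.019*Rt[:,2];u=-Rt[:,1];z=-Rt[:,2];x=Rt[:,0]
    pa,pb=[np.array(proj(c,g+u*a+z*.012)) for a in(.045,.155)]
    ab=[]
    for k in np.linspace(0,1,45):
        p=pa+k*(pb-pa);v=g8[int(p[1])-14:int(p[1])+14,int(round(p[0]))]
        on=v>185; n,l,st,ce=cv2.connectedComponentsWithStats(on.astype(np.uint8))
        js=[j for j in range(1,n) if 5<=st[j,4]<=11]
        if len(js)!=1: continue
        y=int(p[1])-14+ce[js[0],1]
        o,d=ray(c,int(round(p[0])),y);t=((g-o)@x)/(d@x);P=o+t*d-g;ab.append((P@u,P@z))
    ab=np.array(ab);sl=np.polyfit(ab[:,0],ab[:,1],1)
    r=np.abs(ab[:,1]-np.polyval(sl,ab[:,0]));k=r<.002;sl=np.polyfit(ab[k,0],ab[k,1],1)
    fi=np.arctan(sl[0]);U=u*np.cos(fi)+z*np.sin(fi);Z=z*np.cos(fi)-u*np.sin(fi);P=g+U*.165-Z*.088
    print('t',round(float(s['t']),2),'phi %.1f b0 %.4f n %d/%d'%(np.degrees(fi),sl[1],k.sum(),len(k)),'rake nose-up %.1f'%np.degrees(fi+np.arcsin(u[2])),'edge rel pot',((P-[.532,.25,0])*1000).round(1),'hand d %.3f'%np.hypot(*(g-[.532,.25,0])[:2]),'F',s['ft_force'].round(1))
phi(*sys.argv[1:])
E
python3 phi.py s6.png
```

```text
t 16.8 phi 5.6 b0 0.0075 n 36/37 rake nose-up 5.7 edge rel pot [36.  14.1 30.1] hand d 0.167 F [ 0.7  1.  -3.5]
```

```bash
python3 - <<'E'
from h import *
Rr=rot(5.5);u=-Rr[:,1];z=-Rr[:,2]
e=np.array([.532,.250,.06]);delta(e-u*.165+z*.088,rot(5.5,-6))
E
```

```text
t 16.8 delta [-3.76  0.46 -4.67] [-6.03 -0.01  0.13]
```

Emit:
step_arm:
  deltas:
    - [0,0.1,-1.5,0,0,0]
    - [0,0.2,-3.5,0,0,0]
    - [-1,0.5,-4.7,-2,0,0]
    - [-2.4,0.5,-4.7,-4,0,0]
    - [-3.8,0.5,-4.7,-6,0,0]
    - [-3.8,0.5,-4.7,-6,0,0]
    - [-3.8,0.5,-4.7,-6,0,0]

```text
t: 17.5
tool_pos: [0.5483, 0.0817, 0.1304]
eef_rot: [[0.995, 0.098, 0.012], [0.098, -0.99, -0.103], [0.001, 0.104, -0.995]]
ft_force: [-0.3, 0.3, -3.4]
finger_gap: 0.17
```

```bash
python3 phi.py; python3 b.py last.png
```

```text
t 17.55 phi 5.2 b0 0.0082 n 34/35 rake nose-up -0.7 edge rel pot [ 0.6 -3.4 59. ] hand d 0.167 F [ 0.8  0.8 -3.6]
last.png [[-67.0, -42.0, 194], [-6.0, -66.0, 49], [-7.0, -38.0, 34], [36.0, -41.0, 177], [-29.0, 57.0, 92], [49.0, -1.0, 99], [11.0, 61.0, 98], [42.0, 28.0, 102], [94.0, 8.0, 40]]
```

Level again, and the middle is clear. I'll lower it and restart the stir from the centre.

Emit:
step_arm:
  deltas:
    - [0,-0.1,1,0,0,0]
    - [0,-0.3,2.5,0,0,0]
    - [0,-0.5,4,0,0,0]
    - [0,-0.55,4.9,0,0,0]
    - [0,-0.55,4.9,0,0,0]

```text
t: 18.05
tool_pos: [0.5469, 0.0814, 0.0784]
eef_rot: [[0.995, 0.097, 0.007], [0.097, -0.99, -0.104], [-0.003, 0.105, -0.995]]
ft_force: [0.2, 0.2, -3.6]
finger_gap: 0.167
```

Emit:
step_arm:
  deltas:
    - [0,-0.5,-0.05,0,0,0]
    - [0,-1.2,-0.12,0,0,0]
    - [0,-1.9,-0.2,0,0,0]
    - [0,-2.6,-0.27,0,0,0]
    - [0,-3.3,-0.34,0,0,0]

```text
t: 18.55
tool_pos: [0.5446, 0.1158, 0.0804]
eef_rot: [[0.995, 0.097, 0.011], [0.098, -0.99, -0.104], [0.001, 0.104, -0.995]]
ft_force: [-0.1, -0.7, -4.0]
finger_gap: 0.168
```

```bash
python3 phi.py; python3 b.py last.png
```

```text
t 18.6 phi 6.2 b0 0.0053 n 16/36 rake nose-up 0.2 edge rel pot [-3.8 33.1 11.9] hand d 0.132 F [-0.4  1.2 -3.4]
last.png [[-40.0, -17.0, 276], [-7.0, -66.0, 42], [-8.0, -39.0, 26], [36.0, -41.0, 179], [-29.0, 57.0, 92], [49.0, -1.0, 99], [11.0, 61.0, 98], [42.0, 28.0, 103], [94.0, 8.0, 40]]
```

Emit:
step_arm:
  deltas:
    - [-0.66,0.06,0.01,0,0,0]
    - [-1.3,0.24,0.03,0,0,0]
    - [-1.9,0.54,0.06,0,0,0]
    - [-2.4,0.94,0.1,0,0,0]
    - [-2.83,1.42,0.15,0,0,0]
    - [-3.14,1.98,0.21,0,0,0]
    - [-3.33,2.58,0.27,0,0,0]
    - [-3.4,3.2,0.34,0,0,0]

```text
t: 19.4
tool_pos: [0.5138, 0.0789, 0.08]
eef_rot: [[0.995, 0.097, 0.01], [0.098, -0.99, -0.104], [0.0, 0.105, -0.995]]
ft_force: [0.5, 0.4, -2.8]
finger_gap: 0.166
```

```bash
python3 phi.py; python3 b.py last.png
```

```text
t 19.45 phi 5.6 b0 0.0066 n 35/35 rake nose-up -0.4 edge rel pot [-34.5  -6.3   9.7] hand d 0.171 F [ 0.6 -0.7 -2.8]
last.png [[-75.0, -38.0, 151], [-0.0, -66.0, 83], [24.0, -40.0, 271], [-29.0, 57.0, 92], [49.0, -1.0, 99], [11.0, 61.0, 98], [42.0, 28.0, 103], [94.0, 8.0, 40]]
```

Emit:
step_arm:
  deltas:
    - [0.07,0.62,0.07,0,0,0]
    - [0.26,1.22,0.13,0,0,0]
    - [0.57,1.78,0.19,0,0,0]
    - [1.0,2.26,0.24,0,0,0]

```text
t: 19.85
tool_pos: [0.5264, 0.0574, 0.08]
eef_rot: [[0.995, 0.097, 0.01], [0.098, -0.99, -0.104], [0.0, 0.105, -0.995]]
ft_force: [-0.3, 1.1, -2.9]
finger_gap: 0.17
```

```bash
python3 phi.py; python3 b.py last.png
```

```text
t 19.9 phi 5.6 b0 0.0084 n 34/34 rake nose-up -0.4 edge rel pot [-20.9 -27.4   9.9] hand d 0.191 F [ 1.1 -0.8 -2.8]
last.png [[-61.0, -57.0, 137], [19.0, -47.0, 349], [-29.0, 57.0, 92], [49.0, -1.0, 99], [11.0, 61.0, 98], [42.0, 28.0, 103], [94.0, 8.0, 40]]
```

Emit:
step_arm:
  deltas:
    - [0.7,-0.1,-0.01,0,0,0]
    - [1.4,-0.2,-0.02,0,0,0]
    - [2.1,-0.3,-0.03,0,0,0]
    - [2.8,-0.4,-0.04,0,0,0]
    - [3.5,-0.6,-0.06,0,0,0]
    - [4.2,-0.9,-0.09,0,0,0]
    - [4.9,-1.3,-0.13,0,0,0]
    - [5.3,-2.0,-0.2,0,0,0]

```text
t: 20.7
tool_pos: [0.5775, 0.0834, 0.0799]
eef_rot: [[0.995, 0.097, 0.011], [0.097, -0.99, -0.104], [0.0, 0.105, -0.995]]
ft_force: [1.0, -0.5, -3.3]
finger_gap: 0.17
```

```bash
python3 phi.py; python3 b.py last.png
```

```text
t 20.75 phi 5.5 b0 0.0080 n 27/28 rake nose-up -0.5 edge rel pot [29.7  0.1  9.5] hand d 0.170 F [ 0.3  1.7 -3. ]
last.png [[-4.0, -53.0, 283], [20.0, -49.0, 52], [49.0, -36.0, 74], [-29.0, 57.0, 90], [11.0, 61.0, 97], [49.0, 22.0, 171], [94.0, 8.0, 38]]
```

Emit:
step_arm:
  deltas:
    - [0.1,-0.7,-0.07,0,0,0]
    - [0.1,-1.4,-0.14,0,0,0]
    - [0,-2.1,-0.21,0,0,0]
    - [-0.3,-2.8,-0.28,0,0,0]

```text
t: 21.15
tool_pos: [0.5708, 0.1114, 0.0798]
eef_rot: [[0.995, 0.097, 0.01], [0.098, -0.99, -0.104], [0.0, 0.104, -0.995]]
ft_force: [0.2, -0.0, -2.8]
finger_gap: 0.17
```

```bash
python3 phi.py; python3 b.py last.png
```

```text
t 21.2 phi 5.8 b0 0.0051 n 33/33 rake nose-up -0.1 edge rel pot [21.7 28.2 10.2] hand d 0.141 F [-1.2  1.8 -3.4]
last.png [[-11.0, -22.0, 277], [15.0, -46.0, 51], [48.0, -36.0, 83], [-29.0, 57.0, 90], [38.0, 43.0, 105], [11.0, 61.0, 97], [61.0, 18.0, 52], [94.0, 7.0, 39]]
```

Emit:
step_arm:
  deltas:
    - [-0.7,-0.3,-0.03,0,0,0]
    - [-1.4,-0.5,-0.05,0,0,0]
    - [-2.2,-0.6,-0.06,0,0,0]
    - [-2.9,-0.5,-0.05,0,0,0]
    - [-3.7,-0.2,-0.02,0,0,0]
    - [-4.4,0.5,0.05,0,0,0]
    - [-5.0,1.3,0.13,0,0,0]
    - [-5.5,2.2,0.22,0,0,0]

```text
t: 22.0
tool_pos: [0.5179, 0.0825, 0.0799]
eef_rot: [[0.995, 0.097, 0.01], [0.098, -0.99, -0.104], [-0.0, 0.105, -0.995]]
ft_force: [-0.6, 0.4, -2.4]
finger_gap: 0.167
```

Emit:
step_arm:
  deltas:
    - [-0.1,0.7,0.07,0,0,0]
    - [0,1.4,0.14,0,0,0]
    - [0.2,2.1,0.21,0,0,0]
    - [0.6,2.7,0.28,0,0,0]
    - [1.1,3.1,0.32,0,0,0]

```text
t: 22.5
tool_pos: [0.533, 0.053, 0.0799]
eef_rot: [[0.995, 0.097, 0.01], [0.097, -0.99, -0.104], [0.0, 0.104, -0.995]]
ft_force: [-0.4, 2.4, -3.6]
finger_gap: 0.167
```

```bash
python3 phi.py; python3 b.py last.png
```

```text
t 22.55 phi 5.7 b0 0.0094 n 34/34 rake nose-up -0.3 edge rel pot [-13.8 -31.1  10.2] hand d 0.195 F [ 1.4  1.6 -2.6]
last.png [[-54.0, -64.0, 149], [22.0, -48.0, 317], [-29.0, 57.0, 92], [21.0, 55.0, 201], [61.0, 18.0, 53], [94.0, 7.0, 41]]
```

Emit:
step_arm:
  deltas:
    - [0.8,-0.1,-0.01,0,0,0]
    - [1.6,-0.2,-0.02,0,0,0]
    - [2.4,-0.3,-0.03,0,0,0]
    - [3.2,-0.5,-0.05,0,0,0]
    - [4.0,-0.9,-0.09,0,0,0]
    - [4.5,-1.5,-0.15,0,0,0]
    - [4.8,-2.2,-0.22,0,0,0]
    - [4.8,-3.0,-0.3,0,0,0]

```text
t: 23.35
tool_pos: [0.5775, 0.0889, 0.0797]
eef_rot: [[0.995, 0.097, 0.01], [0.098, -0.99, -0.104], [0.0, 0.104, -0.995]]
ft_force: [-0.4, -0.4, -2.4]
finger_gap: 0.164
```

Emit:
step_arm:
  deltas:
    - [0.1,-0.7,-0.07,0,0,0]
    - [0,-1.4,-0.14,0,0,0]
    - [-0.3,-2.0,-0.2,0,0,0]
    - [-0.8,-2.6,-0.27,0,0,0]
    - [-1.5,-3.0,-0.31,0,0,0]
    - [-2.3,-3.2,-0.33,0,0,0]
    - [-3.1,-3.3,-0.34,0,0,0]
    - [-3.8,-3.2,-0.33,0,0,0]

```text
t: 24.15
tool_pos: [0.5353, 0.1163, 0.0797]
eef_rot: [[0.995, 0.097, 0.01], [0.098, -0.99, -0.104], [-0.0, 0.105, -0.995]]
ft_force: [-0.5, 0.1, -2.4]
finger_gap: 0.169
```

```bash
python3 phi.py; python3 b.py last.png
```

```text
t 24.2 phi 5.5 b0 0.0047 n 35/35 rake nose-up -0.5 edge rel pot [-14.2  31.3   9.1] hand d 0.132 F [-0.7 -0.5 -3.5]
last.png [[-49.0, -17.0, 267], [31.0, -44.0, 229], [-29.0, 57.0, 93], [16.0, 60.0, 203], [61.0, 20.0, 50], [94.0, 8.0, 40]]
```

Emit:
step_arm:
  deltas:
    - [-0.7,0.3,0.03,0,0,0]
    - [-1.3,0.8,0.08,0,0,0]
    - [-1.7,1.4,0.15,0,0,0]
    - [-1.9,2.1,0.22,0,0,0]
    - [-2.0,2.8,0.29,0,0,0]
    - [-1.9,3.5,0.36,0,0,0]
    - [-1.5,4.1,0.43,0,0,0]

```text
t: 24.9
tool_pos: [0.5256, 0.0732, 0.0797]
eef_rot: [[0.995, 0.097, 0.01], [0.097, -0.99, -0.104], [-0.0, 0.105, -0.995]]
ft_force: [-0.5, -0.1, -3.1]
finger_gap: 0.168
```

Emit:
step_arm:
  deltas:
    - [0.2,0,0,0,0,0]
    - [0.4,0.1,-1,0,0,0]
    - [0.5,0.3,-3,0,0,0]
    - [0.5,0.6,-6,0,0,0]
    - [0.5,0.9,-9,0,0,0]
    - [0.5,1.2,-11.5,0,0,0]
    - [0.5,1.2,-11.5,0,0,0]

```text
t: 25.6
tool_pos: [0.5328, 0.0753, 0.1992]
eef_rot: [[0.995, 0.097, 0.017], [0.098, -0.99, -0.103], [0.007, 0.104, -0.995]]
ft_force: [-0.6, 0.3, -3.3]
finger_gap: 0.167
```

```bash
python3 phi.py; python3 b.py last.png; python3 - <<'E'
from h import *
# rake standing pose as before: grip (.5399,-.1383,.027), tilt 20.1; in hand: rake = tool tilt + 6 ; grasp is 3 mm above grip along rake z
Rr=rot(5.5,20.1);z=-Rr[:,2]
g=np.array([.5399,-.1383,.027])+.003*z
Rt=rot(5.5,20.1-6)
delta(g+[0,0,.2-.03],rot(5.5,-6)); delta(g+[0,0,.06],Rt)
E
```

```text
t 25.65 phi 5.6 b0 0.0069 n 35/35 rake nose-up -0.4 edge rel pot [-16.4  -9.4 126.7] hand d 0.173 F [ 0.1  0.  -3.8]
last.png [[27.0, -46.0, 277], [-29.0, 57.0, 97], [16.0, 60.0, 208], [61.0, 20.0, 51], [94.0, 7.0, 45]]
t 25.65 delta [-1.27 21.33  3.84] [-0.03 -0.23  0.1 ]
t 25.65 delta [-1.31 19.53 14.67] [20.07 -0.21  0.14]
```

Emit:
step_arm:
  deltas:
    - [-0.2,3,0.3,0,0,0]
    - [-0.4,7,0.7,0,0,0]
    - [-0.6,11,1.1,0,0,0]
    - [-0.9,15,1.6,0,0,0]
    - [-1.1,19,2,0,0,0]
    - [-1.3,21.3,2.2,0,0,0]
    - [-1.3,21.3,2.2,0,0,0]

```text
t: 26.35
tool_pos: [0.5374, -0.1422, 0.1939]
eef_rot: [[0.995, 0.095, 0.008], [0.095, -0.99, -0.104], [-0.002, 0.104, -0.995]]
ft_force: [-0.8, 0.6, -3.0]
finger_gap: 0.168
```

Emit:
step_arm:
  deltas:
    - [0,0,0,5,0,0]
    - [0,0,0,10,0,0]
    - [0,0,0,15,0,0]
    - [0,0,0,20,0,0]
    - [0,0,0,20,0,0]

```text
t: 26.85
tool_pos: [0.5379, -0.1404, 0.1938]
eef_rot: [[0.995, 0.092, -0.026], [0.096, -0.965, 0.243], [-0.002, -0.244, -0.97]]
ft_force: [-0.7, -0.3, -3.3]
finger_gap: 0.165
```

```bash
python3 - <<'E'
from h import *
Rr=rot(5.5,20.1);z=-Rr[:,2]
g=np.array([.5399,-.1383,.027])+.003*z
delta(g+[0,0,.004],rot(5.5,14.3))
s=observe();print(np.degrees(np.arcsin(-s['eef_rot'][2,1])))
E
```

```text
t 26.85 delta [ 0.26  3.82 17.44] [ 0.16  0.13 -0.05]
14.141353187595223
```

Emit:
step_arm:
  deltas:
    - [0.1,0.8,3.5,0,0,0]
    - [0.1,1.6,7.5,0,0,0]
    - [0.2,2.5,11.5,0,0,0]
    - [0.2,3.3,14.5,0,0,0]
    - [0.2,3.6,16.4,0,0,0]
    - [0.2,3.8,17.2,0,0,0]
    - [0.2,3.8,17.2,0,0,0]

```text
t: 27.55
tool_pos: [0.539, -0.1338, 0.0185]
eef_rot: [[0.995, 0.095, -0.026], [0.099, -0.966, 0.241], [-0.002, -0.242, -0.97]]
ft_force: [0.8, -0.6, -2.4]
finger_gap: 0.168
```

Emit:
step_arm:
  deltas:
    - [0,0.05,0.2,0,0,0]
    - [0,0.1,0.4,0,0,0]
    - [0,0.1,0.4,0,0,0]

```text
t: 27.85
tool_pos: [0.5404, -0.1351, 0.0162]
eef_rot: [[0.995, 0.095, -0.022], [0.098, -0.966, 0.24], [0.001, -0.241, -0.97]]
ft_force: [0.9, -0.6, -3.2]
finger_gap: 0.167
```

```bash
python3 - <<'E'
from h import *
s=observe();Rt=s['eef_rot'];print((s['tool_pos']-.019*Rt[:,2]).round(4),s['ft_force'].round(1),s['ft_torque'].round(2))
c=cap('scene','s7.png');cv2.imwrite('pics/s7c.png',cv2.resize(c['color'][120:310,190:400],None,fx=3,fy=3))
E
```

```text
[ 0.5408 -0.1397  0.0346] [ 0.9 -0.6 -3.2] [-0.49 -0.19  0.05]
```

View pics/s7c.png

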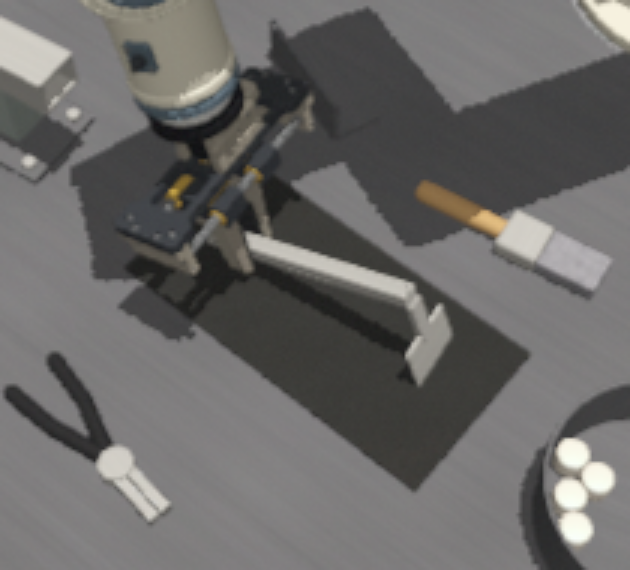

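The rake is upright over the mat with its paddle at crop (430,345). It is about 4 mm up, with no contact force yet, so I'll creep down.

Emit:
step_arm:
  deltas:
    - [0,0.05,0.15,0,0,0]
    - [0,0.08,0.3,0,0,0]
    - [0,0.1,0.4,0,0,0]
    - [0,0.1,0.4,0,0,0]

```text
t: 28.3
tool_pos: [0.5401, -0.1352, 0.0116]
eef_rot: [[0.995, 0.095, -0.023], [0.097, -0.966, 0.241], [0.0, -0.242, -0.97]]
ft_force: [-0.3, -1.7, 1.0]
finger_gap: 0.165
```

Emit:
step_arm:
  deltas:
    - [0,0.02,0.1,0,0,0]
    - [0,0.02,0.1,0,0,0]

```text
t: 28.5
tool_pos: [0.5402, -0.1352, 0.0112]
eef_rot: [[0.995, 0.095, -0.023], [0.098, -0.966, 0.241], [0.001, -0.242, -0.97]]
ft_force: [-2.3, -2.4, 9.4]
finger_gap: 0.168
```

Emit:
step_arm:
  deltas:
    - [0,0,0,0,0,0]
    - [0,0,0,0,0,0]
    - [0,0,0,0,0,0]
    - [0,0,0,0,0,0]
    - [0,0,0,0,0,0]
    - [0,0,0,0,0,0]
  claw: 4

```text
t: 29.1
tool_pos: [0.5398, -0.1348, 0.0103]
eef_rot: [[0.995, 0.095, -0.024], [0.098, -0.966, 0.241], [-0.0, -0.242, -0.97]]
ft_force: [-1.1, -0.0, -0.4]
finger_gap: 0.436
```

Emit:
step_arm:
  deltas:
    - [0,0,-2,0,0,0]
    - [0,0,-5,0,0,0]
    - [0,0,-9,0,0,0]
    - [0,3,-12,0,0,0]
    - [0,6,-15,0,0,0]
    - [0,9,-18,0,0,0]
    - [0,9,-18,0,0,0]

```text
t: 29.8
tool_pos: [0.5547, -0.27, 0.1663]
eef_rot: [[0.995, 0.093, -0.018], [0.095, -0.967, 0.236], [0.005, -0.237, -0.971]]
ft_force: [0.1, -0.5, -0.4]
finger_gap: 0.431
```

```bash
python3 - <<'E'
from h import *
s=observe();print(s['tool_pos'],s['finger_gap'],s['ft_force'].round(1))
c=cap('scene','s8.png');t=cap('top','t8.png')
Rr=rot(5.5,20.1);u=-Rr[:,1];z=-Rr[:,2];g=np.array([.5399,-.1383,.027])
for n,a,b in(('edge',165,-85),('front',165,8),('tail top',-45,8)):
  P=g+u*a/1e3+z*b/1e3
  print(n,((np.array(proj(c,P))-[190,120])*2.2).round(),P.round(3))
o=cv2.resize(c['color'][120:340,190:470],None,fx=2.2,fy=2.2);o=cv2.resize(c['color'][120:340,190:470],(616,484))
cv2.imwrite('pics/s8c.png',o)
E
python3 b.py s8.png
```

```text
[ 0.55468339 -0.27002434  0.16630934] 0.4307300346370349 [ 0.1 -0.5 -0.4]
edge [316. 266.] [0.522 0.045 0.004]
front [297. 214.] [0.525 0.013 0.091]
tail top [150. 168.] [ 0.544 -0.183  0.019]
s8.png [[19.0, -50.0, 375], [-29.0, 57.0, 99], [16.0, 60.0, 211], [61.0, 20.0, 51], [94.0, 7.0, 48]]
```

View pics/s8c.png

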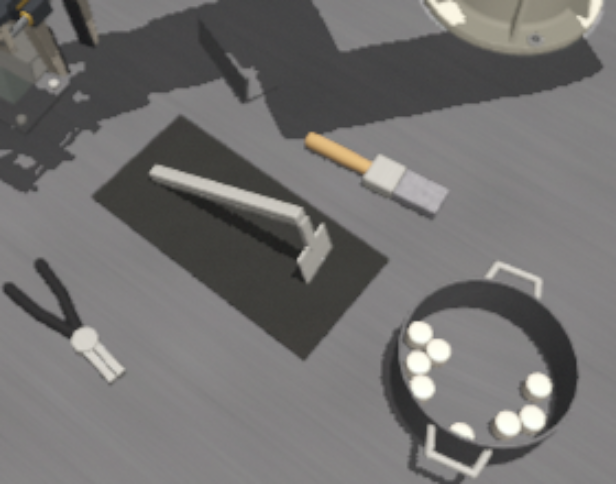

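The last picture shows the rake standing on the mat: tail at (155,172), paddle edge about (313,268), as predicted. All eight beads are in the pot, and the pliers, brush and offcut are in place. I'll check the bead shifts, then hand in.

```bash
python3 - <<'E'
from h import *
c=cal('s8.png')
for x,y in((420,333),(439,350),(418,362),(422,387),(461,433),(508,424),(533,417),(538,384)):
    p=(onz(c,190+x/2.2,120+y/2.2,.027)[:2]-[.532,.25])*1000
    i=np.array([(-40,-23),(-13,-45),(-47,10),(27,-41),(-26,39),(49,-2),(12,48),(42,28)])
    print(p.round(),'r %.0f'%np.hypot(*p),'dist to nearest start %.0f'%np.linalg.norm(i-p,axis=1).min(),i[np.linalg.norm(i-p,axis=1).argmin()])
E
```

```text
[ -2. -68.] r 68 dist to nearest start 25 [-13 -45]
[  2. -42.] r 42 dist to nearest start 16 [-13 -45]
[ 27. -52.] r 59 dist to nearest start 11 [ 27 -41]
[ 48. -35.] r 59 dist to nearest start 22 [ 27 -41]
[65. 21.] r 68 dist to nearest start 24 [42 28]
[28. 53.] r 60 dist to nearest start 17 [12 48]
[ 6. 69.] r 70 dist to nearest start 22 [12 48]
[-28.  57.] r 64 dist to nearest start 18 [-26  39]
```

```bash
python3 -c "
from bench import hand_in;print(hand_in())"
```

```text
the job is handed in; nothing more can be done
None
```

I drew the rake out by the neck, stood it on the mat and let go. I took it again at the grip, stirred anticlockwise, then stood it back on the mat and handed in at about 30 s of the 70 s. The hand-in gave no verdict.

**Problem in the stirring:** Early in the first stir, a jam against the beads pitched the rake about 6° nose-up in the grip. The paddle then rode over the beads for the rest of that stir, about two rounds. I lifted it clear, tilted the hand 6° to level the rake and lowered it again. The second stir was about 2¼ rounds, with the edge at about 10–12 mm height and 30–35 mm from the pot's centre. That is a little inside half-way, and the rake stayed level to within 1°.

**Last checks:**
- **Rake:** it stands where predicted on the mat, paddle edge and tail both on it, with the hand clear and about zero force on it.
- **Beads:** all eight are in the pot, centres at most about 70 mm from its axis. Seven lie at least 16 mm from every start position. One is about 11 mm from the nearest, just under the 12 mm mark, but its partner in either possible pairing moved well over 12 mm.
- **Bystanders:** the pliers, brush and offcut look unmoved in the last picture; I did not measure them.
- **Pot's +x direction:** the pictures don't show which lug is +x, but the second stir meets the required order whichever it is.

I viewed 12 pictures, the most allowed rather than the planned 8.

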